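# Count the coat buttons into the tray's trough and shut the lid

### The job

On the counting tray, sweep the three round buttons with the fingertips across the platform and over its edge, so that they drop into the trough beside the open lid, and leave the two long toggles lying on the platform. Then push the trough's lid over and down until it is fully shut. Pick nothing up, and do not disturb or knock over the things that stand round the tray.

Things in the scene. Friction and masses are not known exactly. Their poses are not given: they have to be found in the camera images.
- tray: Counting tray, light wood with a white platform edged in darker wood, fixed, 212 mm (its x) by 200 mm (its y), z up; origin on the table under its centre. Its +y side (trough and lid) is to the robot's left, turned up to 0.5 rad. Walls 6 mm thick, tops 33 mm above the table, run all round, but for a 46 mm gap at the middle of the rear (-y) wall with a flat pouring lip that juts out to y = -127 mm.
- platform_edge (a point): Middle of the edge between platform and trough, at tray (0, 46, 24) mm; its axes are the tray's. The flat platform, 24 mm above the table, reaches from here 140 mm back (-y) and 100 mm to either side (x). Buttons and toggles start side by side along x, 38 mm apart in any order, centres 31 to 84 mm behind this edge, each with a free lane straight to the trough (+y).
- trough_mid (a point): Middle of the trough's floor, at tray (0, 70, 4) mm. The trough is 48 mm wide (tray y 46..94), 200 mm long (x), its floor 20 mm below the platform. It has no wall toward the platform: what is pushed over the platform's edge drops in.
- lid (a joint): Wooden lid of the trough, in rad: 0 = shut, level over the trough, top face 37 mm above the table, free edge at tray y = 41 mm; 1.57 = upright; starts open at 1.75 to 2.05 (its stop), leaning away from the platform. The stiff hinge keeps it where it is left; about 1 N at the free edge moves it. 212 mm long, 4 mm thick. Shut, its front lip hangs to 1 mm above the platform at tray y 41 to 45 mm.
- lid_hinge (a point): Middle of the lid's hinge line, on top of the tray's outer wall, at tray (0, 97, 35) mm; the line runs along the tray's x.
- lid_edge (a point): Middle of the lid's free edge, 56 mm from the hinge line, on the lid's outer face (on top when shut; looks away from the platform when open).
- button_a_mid (a point): Round wooden coat button, a flat disc 27 mm across and 9 mm thick, weighs about 16 g, lies flat and slides on the tray's raised platform. The point is the disc's centre, half-way up (4.5 mm above its underside).
- button_b_mid (a point): Round wooden coat button, a flat disc 27 mm across and 9 mm thick, weighs about 16 g, lies flat and slides on the tray's raised platform. The point is the disc's centre, half-way up (4.5 mm above its underside).
- button_c_mid (a point): Round wooden coat button, a flat disc 27 mm across and 9 mm thick, weighs about 16 g, lies flat and slides on the tray's raised platform. The point is the disc's centre, half-way up (4.5 mm above its underside).
- toggle_a_mid (a point): Long wooden duffle toggle, a flat bar 36 mm long, 14 mm wide and 9 mm thick with rounded ends, of the same wood, on the platform. Its long axis is its own y. The point is its centre, half-way up (4.5 mm above its underside). It stays on the platform.
- toggle_b_mid (a point): Long wooden duffle toggle, a flat bar 36 mm long, 14 mm wide and 9 mm thick with rounded ends, of the same wood, on the platform. Its long axis is its own y. The point is its centre, half-way up (4.5 mm above its underside). It stays on the platform.
- spinning_top: Wooden spinning top standing on its flat foot, 53 mm across, 62 mm high, to the right of the tray; a bystander. Origin at the centre of its underside.
- soap_a: Bar of soap with a paper band, 63 x 82 x 25 mm, beyond the tray; a bystander. Origin at the centre of its underside.
- pine_cone_b: Small pine cone, 35 mm across, 44 mm high, beyond the tray; a bystander. Origin at the centre of its underside.
- match_box: Flat card box, 50 x 64 x 15 mm, to the left of the tray, 200 mm or more from the tray's origin; a bystander. Origin at the centre of its underside.

How it is judged:
By the outcome, as a careful person would: the job done as asked, in the order asked, and still so for the second after the job is handed in, with the robot touching nothing.
It also fails if it takes over 54 s, if anything falls off the work surface, if the arm or the gripper's body presses on something with over 40 N, if the wrist force passes 120 N, or if a joint passes its speed limit or range.

### The arm

A 6-joint arm with a two-finger parallel gripper is mounted at the origin on a cart in front of the work surface, level with it; the furniture and walls round the work are solid. World frame = base frame: x ahead of the robot, y to its left, z up, the work surface at z = 0. Lengths are in m, angles in rad, forces in N, time in s.
With the tool pointing down it reaches from about 0.4 to 0.825 m from the base axis. Payload 7 kg.
Tool frame: the origin (TCP) lies on the mounting face of the last link; the fingertips stand arm.tcp_to_tips ahead of it and the grasp point (between the pads) lies 159 mm ahead of it (arm.tcp_to_tips is the distance from the TCP to the fingertips, in m); z points along the fingers, y is the direction in which the jaws open and shut (so a half turn about z gives the same grasp; the last joint's range is limited). The gripper opens to 88 mm and grips with 3 to 60 N. Pads are 19 mm wide; open, the fingers measure 130 mm over their backs; the gripper's body (78 mm by 193 mm) begins 47 mm behind the grasp point.
Start: joints at [-0.931, 0.359, 0.012, 0, -1.224, -0.288], TCP at [0.233, -0.634, 0.405] pointing down, gripper open.
Joint ranges: [-3.07, 3.07], [-1.43, 2.12], [-1.02, 1.25], [-3.03, 1.67], [-3.05, -0], [-3.03, 3.03]. Speed limits (rad/s): [2.39, 2.39, 3.01, 3.14, 3.14, 3.14].

### API

Orientations are given as [roll, pitch, yaw] about the fixed x, y, z axes, in that order (R = Rz(yaw) Ry(pitch) Rx(roll)).
In Python, from station import arm, cams, job_done, finder gives the robot as it stands.
- The arm moves only by the tool play_rows, never from a script. Its argument "targets" is a list that holds one entry, the list of rows, each a list of 4 numbers: the shift along the tool's x, y, z in m, then the turn about the tool's z in degrees. A call has 1 to 5 rows; each row is the pose to reach, as a shift and turn from the pose commanded when the call began, along the tool's axes at that moment; what a row does not reach only later rows make up. A row lasts 1/8 s, in which the tool goes at most 62.5 mm and 10.7 degrees, less where a joint would pass 70% of its speed; a pose out of reach is approached as far as the arm can. A call with a gripper value outside its range is refused whole. "grip" is the closure in counts, from 0 (fully open) to 255 (shut), set as the call begins (left out, the last holds). The fingers move at their own pace and stop on an object; "newtons" is the grip in N (left out, the last holds). Time passes only in rows, so rows that repeat a pose let the fingers close. It gives the time, the measured TCP pose, the force and the opening at its end, in the units of the state.
- arm.get_state(): the state, without advancing time (a new reading comes with each control period).
- cams.grab_frame(name): name is "scene" or "top" or "wrist"; returns (picture, depth): 400x640x3 uint8, red, green, blue; 400x640 float32, m along the optical axis (not along the pixel's ray), 0 where there is no reading.
- cams.camera_params(name): a dict with "intrinsics" (3x3 intrinsics, pixels), "D" ([k1, k2, p1, p2, k3] as OpenCV has them; the pictures are not rectified), "position" and "attitude" of the camera in the world. Camera axes: x right, y down, z forward; pixel columns grow to the right and rows downward; lengths in m; the calibration is good to about 2 mm. A picture is of the moment at which its call begins: read the wrist's pose just before it. camera_params takes no time and is no camera call; for the wrist camera it gives the pose at the moment of the call.
- job_done(): hands the job in, once; it reports no verdict.
Trained networks look in the newest picture that a camera, given by its name, has taken for a name from the list of things; names that differ only in an ending like _2 or _b are one class to them, and where a whole thing is asked for, a point or a joint stands for the part that bears it (a point fixed in the world has none). Each returns a list of dicts, best first, with "score" (0 to 1); they miss things now and then, are a little off and sometimes report something else, mostly with a low value. They report only what shows in the picture. A call takes as long as a camera call.
- finder.find_in(camera, query): "xyz" ([x, y, z] in m, in world coordinates, good to about 4 mm: the middle of the surface that is visible of it).
- finder.masks_of(camera, query): "mask" (400x640 bool, what is visible of it).
The state is a dict: "t": time; "q": joint angles; "qd": joint speeds; "joint_efforts": joint torques, N m; "eef_pos": TCP position; "ee_rot": TCP orientation; "force": force on the tool from outside, world axes, zero at the start; "moment": the same for the moment, N m; "width": finger opening in m.
Only numpy, scipy, OpenCV 4.12 (cv2) and the standard library are available. Lean on these libraries where they do the work, as an engineer would, in place of code of your own. Each camera call takes 0.05 s, during which the arm holds its last target. There are 200 camera calls.

## Working session

There is one attempt and no reset: what is moved stays moved. The work goes in short steps, Python scripts to look and compute and a tool call to move; the robot and the scene stay as the last step left them, time stands still between calls to the robot, and variables do not carry over. Pictures are saved under pics/ and viewed, about 8 in all and at most 12, crops included, and the job is handed in when it is done.

Besides the shell and the picture viewer there is one more tool, called after "Request:" as name(argument=value, ...), one argument or row to a line, values as JSON. play_rows: Moves the arm, as the interface text tells. Its arguments: {"type":"object","properties":{"targets":{"type":"array","items":{"type":"array","items":{"type":"array","items":{"type":"number"}}}},"grip":{"type":"number"},"newtons":{"type":"number"}},"required":["targets"]}

```bash
ls; mkdir -p pics; python3 - <<'E'
from station import arm,cams,finder
import cv2,numpy as np
s=arm.get_state();print({k:s[k] for k in('t','eef_pos','ee_rot','width','force')},arm.tcp_to_tips)
for c in('top','scene'):
    p,d=cams.grab_frame(c);cv2.imwrite(f'pics/{c}0.png',p[:,:,::-1]);cp=cams.camera_params(c);print(c,cp['position'],cp['attitude'],cp['intrinsics'])
    for q in['tray','lid','button_a_mid','toggle_a_mid','spinning_top','soap_a','pine_cone_b','match_box']:
        r=finder.find_in(c,q);print(q,[(round(x['score'],2),np.round(x['xyz'],3).tolist()) for x in r[:5]])
E
```

```text
pics
{'t': 0.0, 'eef_pos': array([ 0.23250434, -0.63348818,  0.40368034]), 'ee_rot': array([ 3.13987667e+00, -1.50819555e-04, -2.78996336e+00]), 'width': 0.08756643791830944, 'force': array([-0.21738805, -0.30839166,  1.07792846])} 0.1781
top [0.4536532  0.00240775 0.89132957] [-2.98398273  0.01488863 -1.56157771] [[368.09234942   0.         321.07260489]
 [  0.         368.09234942 200.8121836 ]
 [  0.           0.           1.        ]]
tray [(0.7, [0.562, -0.066, 0.024])]
lid [(0.67, [0.605, 0.018, 0.09]), (0.34, [0.559, -0.069, 0.021])]
button_a_mid [(0.42, [0.581, -0.106, 0.034])]
toggle_a_mid [(0.4, [0.618, -0.114, 0.036]), (0.33, [0.435, -0.216, 0.035])]
spinning_top [(0.57, [0.436, -0.223, 0.034])]
soap_a [(0.69, [0.684, -0.206, 0.026])]
pine_cone_b [(0.5, [0.708, -0.091, 0.029])]
match_box [(0.8, [0.717, 0.122, 0.014])]
scene [ 0.26417121 -0.62688288  0.49506585] [-2.139483    0.00733142 -0.45831805] [[391.87813072   0.         320.7596417 ]
 [  0.         391.87813072 199.74351706]
 [  0.           0.           1.        ]]
tray [(0.74, [0.572, -0.064, 0.024])]
lid [(0.68, [0.607, 0.017, 0.059])]
button_a_mid [(0.42, [0.586, -0.112, 0.033])]
toggle_a_mid [(0.39, [0.617, -0.124, 0.031])]
spinning_top [(0.91, [0.425, -0.232, 0.032])]
soap_a [(0.55, [0.68, -0.21, 0.025])]
pine_cone_b [(0.53, [0.706, -0.105, 0.027])]
match_box []
```

View pics/top0.png

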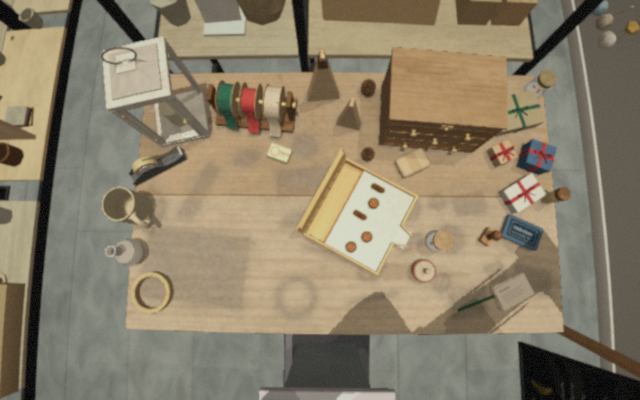

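View pics/scene0.png

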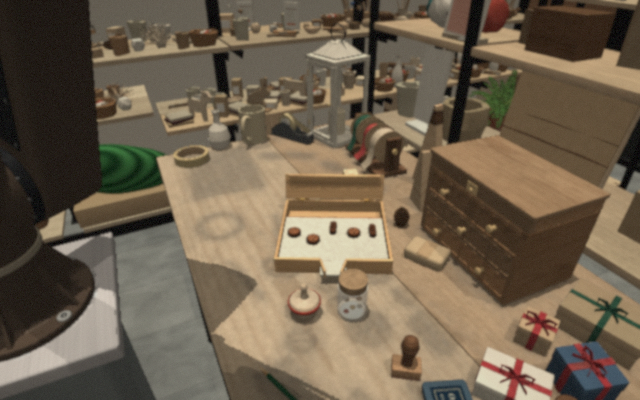

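The top view shows, along the tray's x from near to far: button (351,247), button (366,237), toggle (360,214), button (373,203) and toggle (377,188). The lid stands open to the upper left, and a jar stands near the lip at (439,240). The scene view shows the same order.

```bash
cat > h.py <<'E'
from station import arm,cams,finder
import cv2,numpy as np
from scipy.spatial.transform import Rotation as R
def toplane(cp,px,z):
    px=np.asarray(px,float).reshape(-1,1,2)
    n=cv2.undistortPoints(px,cp['intrinsics'],np.array(cp['D'])).reshape(-1,2)
    A=cp['attitude'];Rm=R.from_euler('xyz',A).as_matrix() if np.size(A)==3 else np.array(A)
    d=np.c_[n,np.ones(len(n))]@Rm.T;o=np.array(cp['position'])
    return o+d*((z-o[2])/d[:,2])[:,None]
def look(c,roi=None,white=150,show=True):
    cp=cams.camera_params(c);p,_=cams.grab_frame(c)
    hsv=cv2.cvtColor(p,cv2.COLOR_RGB2HSV)
    w=((hsv[...,1]<70)&(hsv[...,2]>white)).astype(np.uint8)
    if roi:
        m=np.zeros_like(w);x0,y0,x1,y1=roi;m[y0:y1,x0:x1]=1;w&=m
    w=cv2.morphologyEx(w,cv2.MORPH_OPEN,np.ones((3,3),np.uint8))
    n,l,st,_=cv2.connectedComponentsWithStats(w);k=1+np.argmax(st[1:,4])
    cn=cv2.findContours((l==k).astype(np.uint8),cv2.RETR_EXTERNAL,cv2.CHAIN_APPROX_NONE)[0]
    hull=cv2.convexHull(max(cn,key=cv2.contourArea))
    f=np.zeros_like(w);cv2.fillConvexPoly(f,hull,1)
    dark=(f>0)&(hsv[...,2]<white*0.8)&(hsv[...,1]>80)
    n,l,st,ce=cv2.connectedComponentsWithStats(dark.astype(np.uint8))
    it=[]
    for i in range(1,n):
        if st[i,4]<25: continue
        yy,xx=np.nonzero(l==i);P=toplane(cp,np.c_[xx,yy],0.031)[:,:2]
        ev,V=np.linalg.eigh(np.cov(P.T));it.append((ce[i].round(1).tolist(),P.mean(0),4*np.sqrt(ev[::-1]),np.arctan2(V[1,1],V[0,1]),st[i,4]))
    H=toplane(cp,hull,0.024)[:,:2]
    return p,cp,hull,H,it
E
python3 - <<'E'
from h import *
for c,roi in(('top',(290,140,425,285)),('scene',(265,170,400,285))):
    p,cp,hull,H,it=look(c,roi)
    r=cv2.minAreaRect((H*1000).astype(np.float32));print(c,r,cv2.boxPoints(r).round().tolist())
    for i in it:print(i[0],i[1].round(4),i[2].round(4),round(i[3],2),i[4])
    q=p.copy();cv2.drawContours(q,[hull],-1,(255,0,0),1)
    for i in it:cv2.circle(q,tuple(int(v) for v in i[0]),2,(0,255,0),-1)
    x0,y0,x1,y1=roi;cv2.imwrite(f'pics/{c}1.png',cv2.resize(q[y0:y1,x0:x1,::-1],None,fx=4,fy=4))
E
```

```text
top ((538.5039672851562, -114.4207534790039), (171.85609436035156, 200.53196716308594), 61.56374740600586) [[409.0, -142.0], [586.0, -238.0], [668.0, -87.0], [491.0, 9.0]]
[377.0, 187.9] [ 0.6222 -0.1163] [0.0293 0.0111] 1.05 43
[359.1, 214.7] [ 0.5579 -0.0732] [0.0201 0.0095] 0.97 26
scene ((540.1862182617188, -112.52447509765625), (169.23663330078125, 200.09732055664062), 61.66881561279297) [[412.0, -140.0], [588.0, -234.0], [668.0, -86.0], [492.0, 9.0]]
[332.7, 227.5] [ 0.5583 -0.0762] [0.0406 0.0119] 1.02 57
[371.9, 230.2] [ 0.6228 -0.1189] [0.04   0.0121] 1.07 58
[293.6, 233.7] [ 0.4813 -0.06  ] [0.0263 0.0149] 2.76 36
[353.2, 234.2] [ 0.5836 -0.1133] [0.0256 0.0156] 2.71 37
[312.3, 241.0] [ 0.5042 -0.0966] [0.0259 0.0169] 2.67 40
[309.0, 264.3] [ 0.4712 -0.153 ] [0.0521 0.0218] 2.34 166
[357.3, 264.4] [ 0.5466 -0.1913] [0.0519 0.0175] 2.84 142
```

Both views agree: tray yaw is about -28.5°, its origin about (0.558, -0.079), and the items sit at tray x ≈ -76 (button), -38 (button), 0 (toggle), 38 (button), 76 (toggle). I'll move above the tray with the jaw axis along the tray's x and the fingers shut.

Request:
play_rows(
  targets=[
    [[-0.04, 0.036, 0, -8], [-0.085, 0.078, 0, -16], [-0.125, 0.117, 0, -24], [-0.167, 0.156, 0, -32], [-0.21, 0.195, 0, -41.4]],
  ],
  grip=255,
  newtons=20,
)

```text
t: 1.62
eef_pos: [0.363, -0.3766, 0.405]
ee_rot: [-3.141, -0.0, -2.062]
force: [0.3, 0.3, -0.1]
width: 0.0432
```

Request:
play_rows(
  targets=[
    [[-0.055, 0.001, 0.02, 0.4], [-0.11, 0.003, 0.04, 0.4], [-0.17, 0.004, 0.06, 0.4], [-0.225, 0.006, 0.07, 0.4], [-0.28, 0.007, 0.08, 0.4]],
  ],
)

```text
t: 2.25
eef_pos: [0.4903, -0.1268, 0.3246]
ee_rot: [-3.141, 0.0, -2.074]
force: [0.8, -1.5, 0.6]
width: 0.0005
```

```bash
python3 - <<'E'
from h import *
s=arm.get_state();print(s['t'],s['eef_pos'],s['ee_rot'],s['width'])
p,cp,hull,H,it=look('wrist')
print(cp['position'],cp['attitude'])
r=cv2.minAreaRect((H*1000).astype(np.float32));print(r,cv2.boxPoints(r).round().tolist())
for i in it:print(i[0],i[1].round(4),i[2].round(4),round(i[3],2),i[4])
cv2.drawContours(p,[hull],-1,(255,0,0),1)
cv2.imwrite('pics/w1.png',p[:,:,::-1])
E
```

```text
2.25 [ 0.49029766 -0.1268332   0.32464692] [-3.14094056e+00  2.97355202e-04 -2.07369797e+00] 0.0004964810062338435
[ 0.45308546 -0.19408086  0.30486074] [2.85366494e+00 1.14250947e-03 2.63867624e+00]
((375.54193115234375, -139.57334899902344), (31.78917121887207, 84.33319091796875), 4.280079364776611) [[357.0, -99.0], [363.0, -183.0], [395.0, -180.0], [388.0, -96.0]]
```

View pics/w1.png

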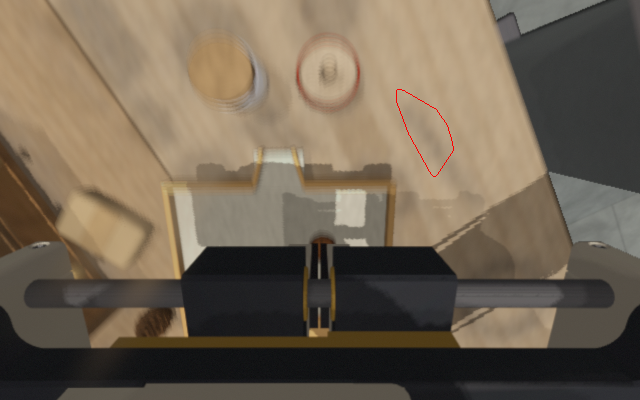

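The wrist view faces the lip side. The button at x≈-38 shows at (322,240), right under the closed tips, so the lane is aligned; jar at (225,75) and spinning top at (328,75). I'll check the finger geometry from depth and refine the platform from the wrist corners.

```bash
python3 - <<'E'
from h import *
s=arm.get_state();cp=cams.camera_params('wrist');p,d=cams.grab_frame('wrist')
K=cp['intrinsics'];Rm=R.from_euler('xyz',cp['attitude']).as_matrix();T=R.from_euler('xyz',s['ee_rot']).as_matrix()
v,u=np.mgrid[0:400,0:640];n=cv2.undistortPoints(np.c_[u.ravel(),v.ravel()].astype(float).reshape(-1,1,2),K,np.array(cp['D'])).reshape(-1,2)
W=(np.c_[n,np.ones(len(n))]*d.reshape(-1,1))@Rm.T+cp['position']
L=((W-s['eef_pos'])@T).reshape(400,640,3)*1000   # tool frame mm
for r in(242,248,255,265,280,300,320):
    print(r,[(c,*L[r,c].round().astype(int).tolist()) for c in(190,250,300,308,315,320,328,334,345,400,450)])
# colours of platform
print(p[220,210],p[220,350],p[250,250],p[195,172])
# tray walls: outer corners and platform
for px in((163,184),(396,181)):print(px,toplane(cp,px,.033))
E
```

```text
242 [(190, -41, -125, 299), (250, -41, -67, 300), (300, -41, -18, 300), (308, -41, -10, 300), (315, -37, -3, 291), (320, -36, 1, 289), (328, -37, 9, 290), (334, -37, 14, 290), (345, -41, 26, 300), (400, -51, 86, 324), (450, -51, 139, 324)]
248 [(190, -47, -125, 298), (250, 39, -20, 106), (300, 39, -5, 106), (308, 11, -5, 168), (315, 10, -2, 171), (320, 10, 1, 171), (328, 12, 5, 167), (334, 38, 5, 106), (345, 39, 8, 105), (400, 39, 24, 105), (450, -57, 138, 322)]
255 [(190, -54, -126, 299), (250, 39, -19, 101), (300, 39, -5, 101), (308, 11, -5, 159), (315, 10, -2, 162), (320, 10, 1, 163), (328, 12, 5, 158), (334, 39, 4, 100), (345, 39, 8, 101), (400, 39, 23, 101), (450, -66, 140, 324)]
265 [(190, 39, -34, 95), (250, 39, -18, 94), (300, 39, -5, 94), (308, 6, -5, 159), (315, 9, -2, 152), (320, 10, 1, 151), (328, 6, 5, 159), (334, 39, 4, 95), (345, 39, 7, 94), (400, 39, 22, 94), (450, -77, 141, 323)]
280 [(190, 38, -32, 88), (250, 38, -17, 89), (300, 37, -5, 89), (308, 32, -3, 99), (315, 32, -1, 99), (320, 32, 1, 98), (328, 32, 3, 99), (334, 36, 4, 91), (345, 38, 7, 89), (400, 38, 20, 89), (450, 38, 32, 88)]
300 [(190, 33, -32, 88), (250, 33, -17, 88), (300, 33, -5, 88), (308, 28, -3, 95), (315, 28, -1, 94), (320, 28, 1, 94), (328, 77, 0, 20), (334, 31, 4, 90), (345, 31, 7, 90), (400, 32, 21, 88), (450, 33, 33, 88)]
320 [(190, 27, -33, 88), (250, 27, -17, 88), (300, 26, -5, 88), (308, 2, -4, 122), (315, -5, -1, 131), (320, -5, 1, 132), (328, -5, 4, 131), (334, 27, 4, 88), (345, 26, 7, 89), (400, 27, 21, 88), (450, 26, 34, 89)]
[142 134 120] [195 187 169] [19 21 22] [127 107  82]
(163, 184) [[ 0.6055385  -0.20573087  0.033     ]]
(396, 181) [[ 0.4227401  -0.10874753  0.033     ]]
```

```bash
cat >> h.py <<'E'
def proj(cp,P):
    A=R.from_euler('xyz',cp['attitude']).as_matrix()
    rv=cv2.Rodrigues(A.T)[0];t=-A.T@np.array(cp['position'])
    return cv2.projectPoints(np.asarray(P,float),rv,t,cp['intrinsics'],np.array(cp['D']))[0].reshape(-1,2)
def t2w(P,o,yaw):
    P=np.atleast_2d(np.asarray(P,float))/1000;c,s=np.cos(yaw),np.sin(yaw)
    return np.c_[o[0]+c*P[:,0]-s*P[:,1],o[1]+s*P[:,0]+c*P[:,1],P[:,2]]
def draw(p,cp,o,yaw,col):
    def L(a):
        q=proj(cp,t2w(a,o,yaw));cv2.polylines(p,[(q*16).round().astype(np.int32)],True,col,1,cv2.LINE_AA,4)
    L([[-106,-100,33],[106,-100,33],[106,100,33],[-106,100,33]])
    L([[-100,-94,24],[100,-94,24],[100,46,24],[-100,46,24]])
E
python3 - <<'E'
from h import *
ims=[]
for c,roi,f in(('scene',(250,140,410,290),4),('wrist',(120,100,440,260),2)):
    cp=cams.camera_params(c);p,_=cams.grab_frame(c)
    x0,y0,x1,y1=roi;crop=cv2.resize(p[y0:y1,x0:x1],None,fx=f,fy=f,interpolation=cv2.INTER_CUBIC)
    cp=dict(cp);K=np.array(cp['intrinsics'])
    K=np.diag([f,f,1.])@np.array([[1,0,-x0],[0,1,-y0],[0,0,1.]])@K;cp['intrinsics']=K
    draw(crop,cp,(.558,-.079),-.497,(255,0,0));draw(crop,cp,(.561,-.070),-.49,(0,0,255))
    ims.append(crop)
cv2.imwrite('pics/sc2.png',ims[0][:,:,::-1]);cv2.imwrite('pics/w2.png',ims[1][:,:,::-1])
E
```

```text
(no output)
```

View pics/sc2.png

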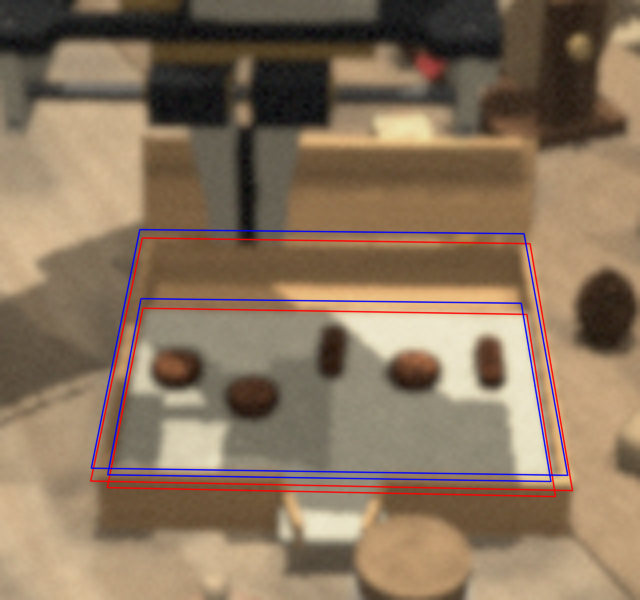

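View pics/w2.png

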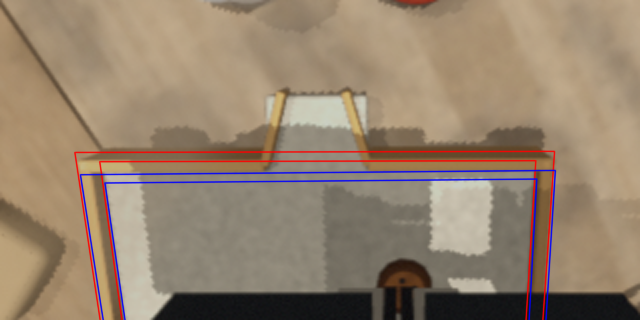

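The red model (origin 0.558, -0.079; yaw -0.497) fits both the scene and wrist views to about 1–2 mm. The blue one, from my rough corner clicks, does not. The button sits about 2–3 mm toward tray -x from the finger centre, so I'll shift that much, then descend behind it.

Request:
play_rows(
  targets=[
    [[0.001, 0.002, 0.04, 0], [0.001, 0.002, 0.08, 0], [0.001, 0.002, 0.105, 0], [0.001, 0.002, 0.119, 0], [0.001, 0.002, 0.119, 0]],
  ],
)

```text
t: 3.08
eef_pos: [0.4872, -0.1292, 0.2053]
ee_rot: [3.141, -0.001, -2.075]
force: [0.5, -0.0, 0.5]
width: 0.0002
```

Request:
play_rows(
  targets=[
    [[-0.012, 0, 0, 0], [-0.026, 0, 0, 0], [-0.04, 0, 0, 0], [-0.054, 0, 0, 0], [-0.068, 0, 0, 0]],
  ],
)

```text
t: 3.7
eef_pos: [0.5208, -0.0679, 0.2058]
ee_rot: [-3.141, 0.0, -2.074]
force: [-0.7, -0.0, 0.2]
width: 0.0005
```

Request:
play_rows(
  targets=[
    [[-0.014, 0, 0, 0], [-0.028, 0, 0, 0], [-0.041, 0, 0, 0], [-0.048, 0, 0, 0], [-0.048, 0, 0, 0]],
  ],
)

```text
t: 4.32
eef_pos: [0.5436, -0.0266, 0.2056]
ee_rot: [3.142, -0.0, -2.074]
force: [0.1, -0.4, -0.5]
width: 0.0006
```

```bash
python3 - <<'E'
from h import *
s=arm.get_state();print(s['t'],s['eef_pos'],s['ee_rot'],s['force'])
c=cams.camera_params('scene');p,_=cams.grab_frame('scene')
crop=cv2.resize(p[130:290,250:410],None,fx=3.5,fy=3.5,interpolation=cv2.INTER_CUBIC)
cv2.imwrite('pics/sc3.png',crop[:,:,::-1])
E
```

```text
4.325 [ 0.54362662 -0.02659103  0.20556978] [ 3.14151702e+00 -6.19055627e-06 -2.07374428e+00] [ 0.06840607 -0.43756772 -0.53010801]
```

View pics/sc3.png

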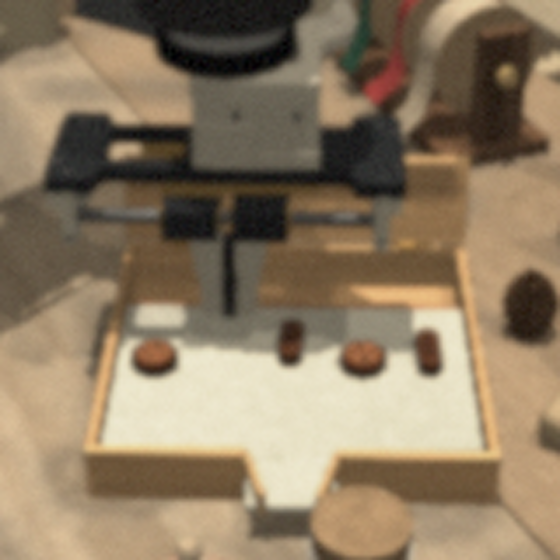

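The first button has gone into the trough and the rest are undisturbed (buttons at (154,357) and (363,357), toggles at (290,341) and (428,352)). Next is the near button.

Request:
play_rows(
  targets=[
    [[0, 0, -0.03, 0], [0.04, 0.018, -0.03, 0], [0.085, 0.036, -0.03, 0], [0.097, 0.038, -0.02, 0], [0.097, 0.038, 0, 0]],
  ],
)

```text
t: 5.0
eef_pos: [0.4631, -0.0945, 0.2062]
ee_rot: [-3.14, 0.002, -2.076]
force: [0.8, 0.6, -0.3]
width: 0.0003
```

Request:
play_rows(
  targets=[
    [[0, 0, 0, 0], [-0.012, 0, 0, 0], [-0.026, 0, 0, 0], [-0.04, 0, 0, 0], [-0.054, 0, 0, 0]],
  ],
)

```text
t: 5.62
eef_pos: [0.4901, -0.0451, 0.2059]
ee_rot: [-3.141, 0.0, -2.073]
force: [0.3, 0.3, 0.8]
width: 0.0003
```

Request:
play_rows(
  targets=[
    [[-0.014, 0, 0, 0], [-0.028, 0, 0, 0], [-0.038, 0, 0, 0], [-0.044, 0, 0, 0], [-0.044, 0, 0, 0]],
  ],
)

```text
t: 6.25
eef_pos: [0.5107, -0.0076, 0.2056]
ee_rot: [3.141, -0.0, -2.074]
force: [0.7, 0.0, 0.0]
width: 0.0005
```

Request:
play_rows(
  targets=[
    [[0, 0, -0.035, 0], [0.035, -0.04, -0.035, 0], [0.07, -0.08, -0.035, 0], [0.096, -0.114, -0.035, 0], [0.096, -0.114, -0.03, 0]],
  ],
)

```text
t: 6.88
eef_pos: [0.5647, -0.1496, 0.2355]
ee_rot: [-3.141, 0.0, -2.078]
force: [0.1, 0.7, -1.2]
width: 0.0006
```

Request:
play_rows(
  targets=[
    [[0, 0, 0.02, 0], [0, 0, 0.03, 0], [0, 0, 0.03, 0], [-0.012, 0, 0.03, 0], [-0.026, 0, 0.03, 0]],
  ],
)

```text
t: 7.5
eef_pos: [0.5775, -0.1231, 0.2064]
ee_rot: [-3.14, 0.001, -2.074]
force: [1.8, -0.2, 0.2]
width: 0.0004
```

Request:
play_rows(
  targets=[
    [[-0.014, 0, 0, 0], [-0.028, 0, 0, 0], [-0.042, 0, 0, 0], [-0.056, 0, 0, 0], [-0.071, 0, 0, 0]],
  ],
)

```text
t: 8.12
eef_pos: [0.6114, -0.061, 0.2056]
ee_rot: [3.142, -0.0, -2.074]
force: [0.0, 0.0, -0.9]
width: 0.0004
```

```bash
python3 - <<'E'
from h import *
s=arm.get_state();print(s['t'],s['eef_pos'],s['ee_rot'],s['force'])
c=cams.camera_params('scene');p,_=cams.grab_frame('scene')
crop=cv2.resize(p[130:290,250:410],None,fx=3.5,fy=3.5,interpolation=cv2.INTER_CUBIC)
cv2.imwrite('pics/sc4.png',crop[:,:,::-1])
E
```

```text
8.125 [ 0.61142156 -0.06102028  0.20559545] [ 3.14150505e+00 -1.40131601e-05 -2.07424887e+00] [ 0.03345899  0.00629989 -0.93445287]
```

View pics/sc4.png

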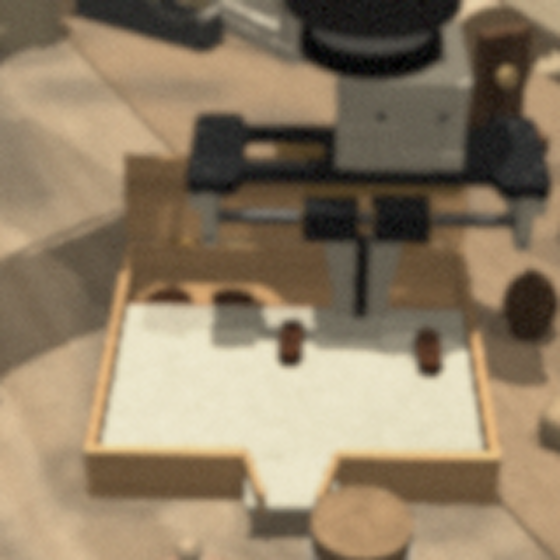

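All three buttons are off the platform; two show in the trough at (170,297) and (235,297), and both toggles are unmoved. Next I'll go over and behind the lid.

Request:
play_rows(
  targets=[
    [[0, 0, -0.06, 0], [0, 0.01, -0.11, 0], [-0.05, 0.02, -0.11, 0], [-0.09, 0.038, -0.11, 0], [-0.109, 0.038, -0.11, 0]],
  ],
)

```text
t: 8.8
eef_pos: [0.6303, 0.0541, 0.3159]
ee_rot: [-3.142, 0.0, -2.072]
force: [0.4, -0.9, 0.4]
width: 0.0006
```

Request:
play_rows(
  targets=[
    [[0, 0, 0, 0], [0, 0, 0.03, 0], [0, 0, 0.06, 0], [0, 0, 0.07, 0], [0, 0, 0.07, 0]],
  ],
)

```text
t: 9.43
eef_pos: [0.6303, 0.0512, 0.2453]
ee_rot: [3.141, -0.001, -2.075]
force: [0.1, 0.1, 0.3]
width: 0.0003
```

```bash
python3 - <<'E'
from h import *
s=arm.get_state();print(s['t'],s['eef_pos'],s['ee_rot'],s['force'])
d=(s['eef_pos'][:2]-[.558,-.079])*1000;c,n=np.cos(-.497),np.sin(-.497);print(c*d[0]+n*d[1],-n*d[0]+c*d[1])
p,_=cams.grab_frame('scene')
crop=cv2.resize(p[110:290,250:430],None,fx=3.2,fy=3.2,interpolation=cv2.INTER_CUBIC)
cv2.imwrite('pics/sc5.png',crop[:,:,::-1])
E
```

```text
9.425 [0.63027328 0.05120888 0.24529694] [ 3.14080016e+00 -1.22620067e-03 -2.07484697e+00] [0.12117084 0.06848552 0.26504399]
1.4470615206773445 148.91502874116568
```

View pics/sc5.png

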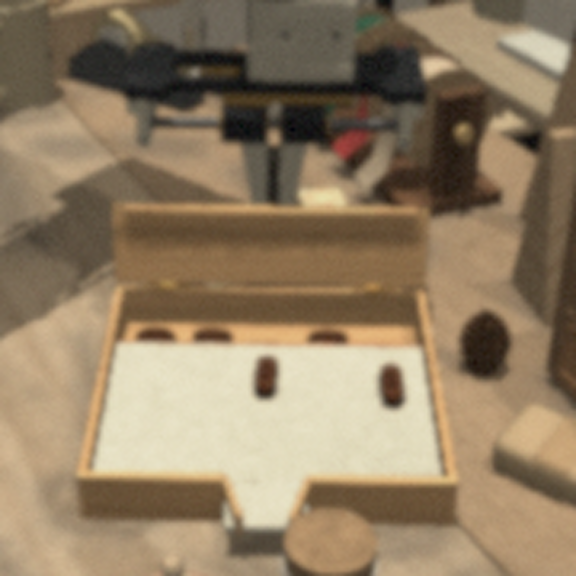

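All three buttons lie flat in the trough at (156,335), (213,335) and (327,337). The toggles are on the platform, and the fingers are behind the open lid. Now I'll push it over.

Request:
play_rows(
  targets=[
    [[0.01, 0, 0, 0], [0.021, 0, 0, 0], [0.032, 0, 0, 0], [0.043, 0, 0, 0], [0.054, 0, 0, 0]],
  ],
)

```text
t: 10.1
eef_pos: [0.6039, 0.0039, 0.2458]
ee_rot: [-3.141, 0.0, -2.074]
force: [-0.5, 1.1, 0.3]
width: 0.0005
```

Request:
play_rows(
  targets=[
    [[0.005, 0, 0, 0], [0.011, 0, 0.003, 0], [0.016, 0, 0.007, 0], [0.02, 0, 0.012, 0], [0.023, 0, 0.018, 0]],
  ],
)

```text
t: 10.72
eef_pos: [0.593, -0.0157, 0.2272]
ee_rot: [3.141, -0.0, -2.074]
force: [0.2, 1.0, 0.6]
width: 0.0001
```

Request:
play_rows(
  targets=[
    [[0.001, 0, 0.004, 0], [0.002, 0, 0.007, 0], [0.003, 0, 0.01, 0], [0.003, 0, 0.012, 0], [0.003, 0, 0.012, 0]],
  ],
)

```text
t: 11.35
eef_pos: [0.5917, -0.0181, 0.2157]
ee_rot: [3.142, -0.0, -2.074]
force: [-0.4, 0.3, -0.8]
width: 0.0001
```

Request:
play_rows(
  targets=[
    [[0, 0, 0.001, 0], [0, 0, 0.001, 0], [0, 0, 0.0015, 0], [0, 0, 0.002, 0], [0, 0, 0.002, 0]],
  ],
)

```text
t: 11.98
eef_pos: [0.5917, -0.0181, 0.2155]
ee_rot: [-3.141, 0.0, -2.074]
force: [-6.9, 1.3, 16.9]
width: 0.0006
```

It stopped firmly with the tips at about 37.4 mm, which matches the shut height. I'll lift off and look.

Request:
play_rows(
  targets=[
    [[0, 0, -0.03, 0], [0, 0, -0.07, 0], [-0.03, 0, -0.12, 0], [-0.08, 0, -0.15, 0], [-0.12, 0, -0.15, 0]],
  ],
)

```text
t: 12.6
eef_pos: [0.6508, 0.0884, 0.3675]
ee_rot: [-3.137, 0.005, -2.074]
force: [-0.6, -0.2, -0.6]
width: 0.0003
```

```bash
python3 - <<'E'
from h import *
s=arm.get_state();print(s['t'],s['eef_pos'],s['force'])
cp=cams.camera_params('scene');p,d=cams.grab_frame('scene')
o=(.558,-.079);A=R.from_euler('xyz',cp['attitude']).as_matrix()
def dep(P):
    W=t2w(P,o,-.497);u=proj(cp,W)
    out=[]
    for (x,y),w in zip(u,W):
        z=d[int(round(y)),int(round(x))];n=cv2.undistortPoints(np.array([[[x,y]]]),cp['intrinsics'],np.array(cp['D'])).ravel()
        out.append((A@(np.array([*n,1])*z)+cp['position'])[2])
    return np.round(np.array(out)*1000,1)
print('lid front',dep([[x,50,37] for x in(-80,-40,0,40,80)]),'rear',dep([[x,85,37] for x in(-80,-40,0,40,80)]),'platform',dep([[x,-60,24] for x in(-80,-40,0,40,80)]))
for q in['toggle_a_mid','spinning_top','soap_a','pine_cone_b','button_a_mid']:print(q,[(round(x['score'],2),np.round(x['xyz'],3).tolist()) for x in finder.find_in('scene',q)[:3]])
crop=cv2.resize(p[110:290,250:430],None,fx=3.2,fy=3.2,interpolation=cv2.INTER_CUBIC)
cv2.imwrite('pics/sc6.png',crop[:,:,::-1])
cams.grab_frame('top');print([(np.round(x['xyz'],3)) for x in finder.find_in('top','match_box')])
E
```

```text
12.6 [0.65081949 0.08836549 0.36747572] [-0.55408484 -0.21451543 -0.63647546]
lid front [37.9 37.4 39.6 38.5 38.8] rear [38.3 38.5 37.5 39.1 39.2] platform [24.5 25.1 26.4 24.2 22.9]
toggle_a_mid []
spinning_top [(0.63, [0.426, -0.231, 0.032]), (0.15, [0.55, -0.1, 0.026])]
soap_a [(0.96, [0.68, -0.213, 0.022]), (0.75, [0.552, -0.1, 0.024])]
pine_cone_b [(0.73, [0.702, -0.104, 0.026]), (0.56, [0.551, -0.102, 0.022])]
button_a_mid []
[]
```

View pics/sc6.png

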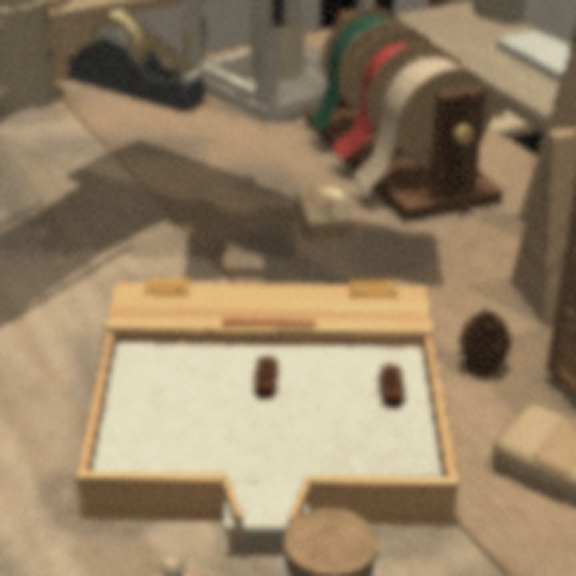

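The lid lies level and shut (front ≈ rear ≈ 38 mm by depth), the toggles are at (265,377) and (391,386), and nothing around the tray has moved.

```bash
python3 -c "
from station import job_done;print(job_done())"
```

```text
the job is handed in; nothing more can be done
None
```

I swept the three buttons into the trough one at a time with the closed fingertips. Then I pushed the lid over from behind and pressed it down until it was shut. I handed the job in at about 13 s of the 54 s.

**Checks that passed**
- **Buttons:** all three lay flat in the trough in the picture just before the lid closed.
- **Toggles:** both lie on the platform, at the same spots in the pictures before and after the lid closed.
- **Lid:** it met a firm stop at about 17 N, with the fingertips 37.4 mm above the table (37 mm is shut). Depth readings put it level, with front and rear both about 38.5 mm.
- **Bystanders:** the spinning top, soap and pine cone were found again within about 4 mm of where they started. The robot was clear of everything at the end.

**Checks that failed or disagreed**
- **Match box:** the last search in the top camera did not find it. The arm never came down near it, and a pale flat object that I take to be it still shows beyond the tray in the final picture.
- **Toggle search:** the last network search returned no toggles, so that check rests on the picture.
- **Tray position:** one early estimate, from rough corner clicks, was about 10 mm off. I dropped it because the model overlay did not fit.

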